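# Free the glued-up wing knob of a mug-bonding jig

### The job

The red wing knob that clamps the swing arm over the glass mug is seized with dried glue. Rock it back and forth in small arcs, never forcing it against a dead stop (its thin screw would shear), until it breaks free, then unscrew it anticlockwise about half a turn and swing the arm away from the mug by its blue post, a quarter turn anticlockwise right up to its stop. Do not disturb the mug or the other things on the table.

Things in the scene. Friction and masses are not known exactly. Their poses are not given: they have to be found in the camera images.
- jig: Fixed bonding jig: grey base plate 130 x 270 x 16 mm with an upright steel post 26 mm across. Origin on the table top under the post's axis. In its own frame the plate runs from y = +45 to -225 mm and the mug stands at y = -150 mm. Arm, screw and knob all turn about the post's vertical axis (x = y = 0).
- knob_grip (a point): Grip point of the red wing knob, on the post's axis, 162 mm above the table. Its wing is an upright bar 56 mm long (own x axis), 13 mm wide (y), from 139 to 173 mm above the table, over a round collar 28 mm across (131 to 139 mm) and the arm's hub, 44 mm across, top at 127 mm. The axes turn with the knob; z is up.
- stem (a joint): Turn of the knob's thin screw, rad: 0 as found, grows anticlockwise from above (unscrewing), end at 4.2. Rubs with 0.1 N m, up to 0.35 as glue cracks. Seized: dead stops 0.06 to 0.17 either side of 0; turning right up to one stop, then to the other, cracks the glue and widens the arc. After 3 to 8 strokes an anticlockwise one meets no stop and runs free. The arm stays clamped below 2.4 rad.
- knob (a joint): Elastic twist of the knob against its screw, rad, positive anticlockwise from above: a spring of 2 N m per rad, so half the torque on the knob in N m. About 0.05 while the screw turns freely; it grows when the screw is at a stop (0.1 to 0.2 is a firm push). The screw shears beyond 0.35 rad (0.7 N m) either way.
- swing (a joint): Angle of the swing arm about the post, rad: 0 over the mug, grows anticlockwise from above, stop at 1.57. Aluminium bar 24 mm wide, 113 to 125 mm above the table, along the jig's -y at 0, with a black rubber pad 92 mm across at its end, just clear over the mug. Rubs with 0.12 N m and stays where it is left.
- swing_post (a point): Blue upright post on the swing arm, by which it is swung: 16 mm across, from 125 to 165 mm above the table, 110 mm from the pivot axis. The point is on its axis, 150 mm above the table.
- mug: Glass mug with an orange handle, 80 mm across, 85 mm tall, standing on the jig's cork disc 20 mm above the table, under the arm's pad. Origin at the centre of its underside.
- cup_red: Bystander: glass cup with a red handle, 76 mm across, 75 mm tall, on the table. Origin at the centre of its underside.
- cup_green: Bystander: glass cup with a green handle, 76 mm across, 75 mm tall, on the table. Origin at the centre of its underside.
- glue: Bystander: white glue bottle, 44 mm across, 100 mm tall, on the table. Origin at the centre of its underside.
Not all that is in view belongs to the job. Leave any yellow look-alike of the mug alone.

How it is judged:
By the outcome, as a careful person would: the job done as asked, in the order asked, and still so for the second after the job is handed in, with the robot touching nothing.
It also fails if it takes over 72 s, if anything falls off the work surface, if the arm or the gripper's body presses on something with over 40 N, if the wrist force passes 120 N, or if a joint passes its speed limit or range.

### The arm

A 6-joint arm with a two-finger parallel gripper is mounted at the origin on the work surface. World frame = base frame: x ahead of the robot, y to its left, z up, the work surface at z = 0. Lengths are in m, angles in degrees, forces in N, time in s.
With the tool pointing down it reaches from about 0.4 to 0.825 m from the base axis. Payload 7 kg.
Tool frame: the origin (TCP) lies between the finger pads; the fingertips stand 19 mm ahead of it and the grasp point (between the pads) is the TCP (r.tip_extent is the distance from the TCP to the fingertips, in m); z points along the fingers, y is the direction in which the jaws open and shut (so a half turn about z gives the same grasp; the last joint's range is limited). The gripper opens to 88 mm and grips with 3 to 60 N. Pads are 19 mm wide; open, the fingers measure 130 mm over their backs; the gripper's body (78 mm by 193 mm) begins 47 mm behind the grasp point.
Start: joints at [-51.389, 20.546, 0.682, 0, -70.136, -16.507], TCP at [0.254, -0.625, 0.246] pointing down, gripper open.
Joint ranges: [-176.03, 176.03], [-82.01, 121.73], [-58.28, 71.71], [-173.87, 95.51], [-174.79, -0.11], [-173.66, 173.66]. Speed limits (degrees/s): [136.94, 136.94, 172.46, 180, 180, 180].

### API

Orientations are given as [roll, pitch, yaw] about the fixed x, y, z axes, in that order (R = Rz(yaw) Ry(pitch) Rx(roll)).
In Python, from plant import r, capture, workorder, spotter gives the robot as it stands.
- The arm moves only by the tool step_arm, never from a script. Its argument "motion" is a list of rows, each a list of 5 numbers: the finger opening in m, from 0 to 0.0876, then the shift along the tool's x, y, z in m, then the turn about the tool's z in rad. In form: [[grip, dx, dy, dz, roll], ...]. A call has 1 to 5 rows; each row is the pose to reach, as a shift and turn from the pose commanded when the call began, along the tool's axes at that moment; what a row does not reach only later rows make up. A row lasts 1/8 s, in which the tool goes at most 62.5 mm and 10.7 degrees, less where a joint would pass 70% of its speed; a pose out of reach is approached as far as the arm can. A call with a gripper value outside its range is refused whole. The fingers move at their own pace and stop on an object; "newtons" is the grip in N (left out, the last holds). Time passes only in rows, so rows that repeat a pose let the fingers close. It gives the time, the measured TCP pose, the force and the opening at its end, in the units of the state.
- r.get_state(): the state, without advancing time (a new reading comes with each control period).
- capture(name): name is "side" or "top"; returns a dict with "image" (384x512x3 uint8, red, green, blue), "z_map" (384x512 float32, m along the optical axis (not along the pixel's ray), 0 where there is no reading), "fx", "fy", "cx", "cy" (pixels), "pose" (4x4, takes a point from camera to world coordinates). Camera axes: x right, y down, z forward; pixel columns grow to the right and rows downward; lengths in m; the calibration is good to about 2 mm. A picture is of the moment at which its call begins.
- workorder.close_job(): hands the job in, once; it reports no verdict.
Trained networks look in the newest picture that a camera, given by its name, has taken for a name from the list of things; names that differ only in an ending like _2 or _b are one class to them, and where a whole thing is asked for, a point or a joint stands for the part that bears it (a point fixed in the world has none). Each returns a list of dicts, best first, with "p" (0 to 1); they miss things now and then, are a little off and sometimes report something else, mostly with a low value. They report only what shows in the picture. A call takes as long as a camera call. They do not tell look-alikes from the thing itself.
- spotter.regions_of(camera, label): "mask" (384x512 bool, what is visible of it).
- spotter.tip_of(camera, label): "location" ([x, y, z] in m, in world coordinates, good to about 4 mm: a listed point, or the origin of a listed thing).
The state is a dict: "time_s": time; "joints": joint angles; "qd": joint speeds; "joint_torque": joint torques, N m; "tcp_pos": TCP position; "eef_rot": TCP orientation; "contact_force": force on the tool from outside, world axes, zero at the start; "moment": the same for the moment, N m; "gripper_width": finger opening in m.
Only numpy, scipy, OpenCV 4.12 (cv2) and the standard library are available. Lean on these libraries where they do the work, as an engineer would, in place of code of your own. Each camera call takes 0.05 s, during which the arm holds its last target.

## Working session

There is one attempt and no reset: what is moved stays moved. The work goes in short steps, Python scripts to look and compute and a tool call to move; the robot and the scene stay as the last step left them, time stands still between calls to the robot, and variables do not carry over. Pictures are saved under pics/ and viewed, and the job is handed in when it is done.

Besides the shell and the picture viewer there is one more tool, called as name(argument=value, ...) on one line, values as JSON. step_arm: Moves the arm, as the interface text tells. Its arguments: {"type":"object","properties":{"motion":{"type":"array","items":{"type":"array","items":{"type":"number"}}},"newtons":{"type":"number"}},"required":["motion"]}

```bash
mkdir -p pics; ls; cat > h.py <<'E'
import numpy as np, cv2
from plant import r, capture, workorder, spotter
def save(n,c,crop=None,s=1):
    im=c["image"][:,:,::-1].copy()
    if crop: im=im[crop[1]:crop[3],crop[0]:crop[2]]
    if s!=1: im=cv2.resize(im,None,fx=s,fy=s,interpolation=cv2.INTER_CUBIC)
    cv2.imwrite("pics/%s.png"%n,im)
def px(c,p):
    q=np.linalg.inv(c["pose"])@np.r_[p,1]; return np.round([c["fx"]*q[0]/q[2]+c["cx"],c["fy"]*q[1]/q[2]+c["cy"]],1)
def pts(c,m=None):
    z=c["z_map"]; v,u=np.nonzero((z>0) if m is None else (m&(z>0))); d=z[v,u]
    P=np.c_[(u-c["cx"])*d/c["fx"],(v-c["cy"])*d/c["fy"],d]
    return P@c["pose"][:3,:3].T+c["pose"][:3,3]
E
python3 - <<'E'
from h import *
np.set_printoptions(precision=4,suppress=True)
print(r.get_state())
for n in ("top","side"):
    c=capture(n); save(n+"0",c,s=1.5); print(n,c["pose"],c["fx"])
    for l in ("jig","knob_grip","swing_post","mug","cup_red","cup_green","glue"):
        for d in spotter.tip_of(n,l)[:3]: print(l,round(d["p"],2),np.array(d["location"]),px(c,d["location"]))
E
```

```text
pics
{'time_s': 0.0, 'joints': array([-51.3882,  20.5903,   0.6339,  -0.0192, -70.136 , -16.5073]), 'qd': array([ 0.0512, -0.0662,  0.0563, -0.0433, -0.013 ,  0.0496]), 'joint_torque': array([  0.0003, -58.271 ,  29.305 ,   6.9968,   0.0068,  -0.0002]), 'tcp_pos': array([ 0.2538, -0.625 ,  0.2446]), 'eef_rot': array([ 179.9063,   -0.009 , -157.902 ]), 'contact_force': array([-0.3204,  0.5033, -0.678 ]), 'moment': array([-0.0063, -0.0073,  0.03  ]), 'gripper_width': 0.08779272102902368}
top [[-0.0039 -0.9862  0.1656  0.3187]
 [-1.      0.0027 -0.0077 -0.0231]
 [ 0.0072 -0.1657 -0.9862  1.6372]
 [ 0.      0.      0.      1.    ]] 455.02541942432316
jig 0.84 [ 0.5243  0.1027 -0.0006] [220.2 215.6]
knob_grip 0.59 [0.5231 0.1005 0.1604] [217.2 209.9]
swing_post 0.79 [0.5644 0.0018 0.1496] [247.4 197.9]
mug 0.87 [ 0.6559 -0.2237 -0.0027] [309.4 179.9]
cup_red 0.76 [0.5404 0.4052 0.0017] [136.6 211.4]
cup_red 0.26 [0.5231 0.1035 0.1603] [216.3 209.9]
cup_green 0.77 [ 0.6484 -0.4229 -0.0006] [363.6 181.7]
glue 0.59 [ 0.484  -0.4211  0.0021] [365.2 226.2]
side [[-0.7373 -0.4029  0.5422 -0.1394]
 [-0.6755  0.4366 -0.5941  0.7197]
 [ 0.0026 -0.8044 -0.5941  0.8544]
 [ 0.      0.      0.      1.    ]] 446.2969521183054
jig 0.78 [0.522  0.1011 0.0022] [230.3 244.6]
knob_grip 0.81 [0.5249 0.1002 0.1605] [227.8 198.5]
swing_post 0.88 [ 0.5674 -0.0005  0.1491] [243.2 179.1]
mug 0.87 [ 0.6477 -0.2284 -0.0015] [273.7 178. ]
mug 0.81 [ 0.5868 -0.0385  0.0192] [248.  206.7]
cup_red 0.85 [ 0.5454  0.408  -0.0016] [132.1 306.6]
cup_red 0.3 [0.5672 0.0011 0.1479] [242.9 179.8]
cup_green 0.88 [ 0.6446 -0.4221 -0.0048] [309.2 156.6]
glue 0.89 [ 0.4845 -0.4181 -0.0002] [346.3 172.9]
```

View pics/top0.png

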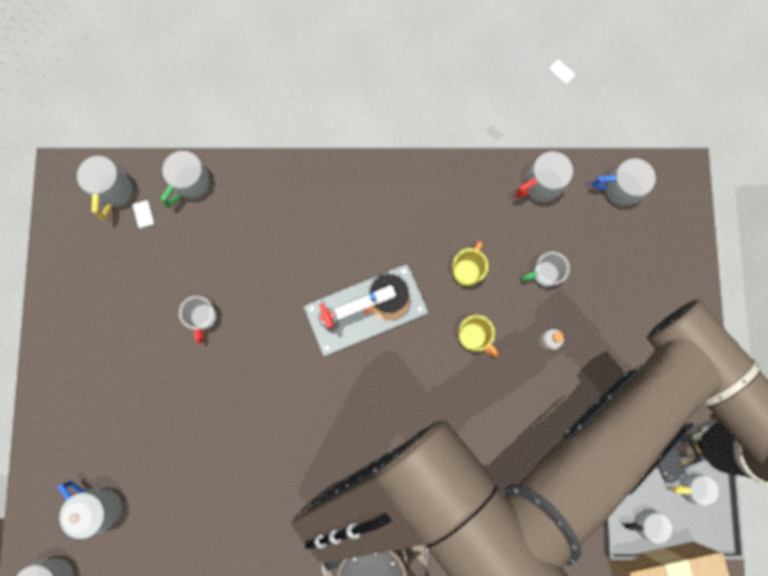

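View pics/side0.png

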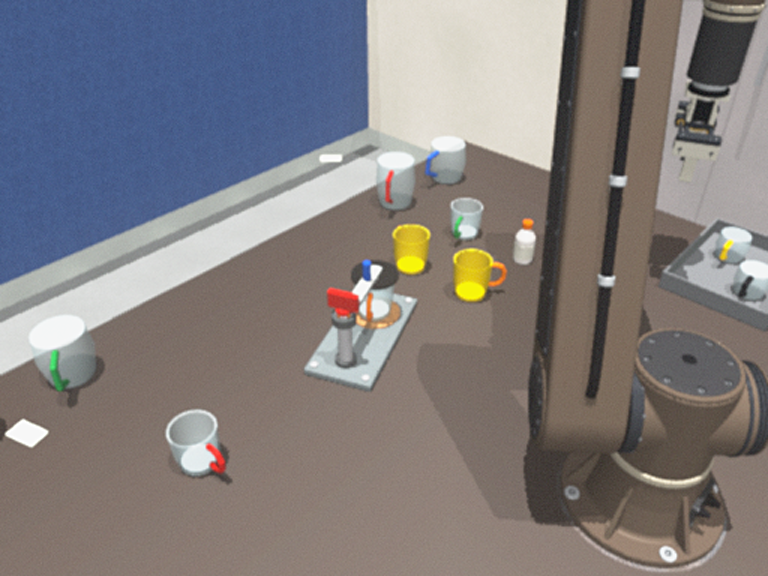

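```bash
python3 - <<'E'
from h import *
np.set_printoptions(precision=4,suppress=True)
for n,cr in (("top",(180,150,290,250)),("side",(180,140,300,260))):
    c=capture(n); save(n+"1",c,cr,5)
    for l in ("knob_grip",):
        for d in spotter.regions_of(n,l)[:2]:
            m=d["mask"]; P=pts(c,m); P=P[(P[:,2]>0.155)&(P[:,2]<.19)]; print(l,d["p"],m.sum(),len(P))
            if len(P)<5: continue
            print(P.mean(0),P.min(0),P.max(0))
            rect=cv2.minAreaRect((P[:,:2]*1000).astype(np.float32)); print(rect)
            top=P[P[:,2]>0.168]
            if len(top)>5:
                _,s,vt=np.linalg.svd(top[:,:2]-top[:,:2].mean(0)); print("top",len(top),top.mean(0),np.degrees(np.arctan2(vt[0,1],vt[0,0])),s, cv2.minAreaRect((top[:,:2]*1000).astype(np.float32)))
E
```

```text
knob_grip 0.67 88 60
[0.5192 0.0989 0.1737] [0.4977 0.0871 0.1652] [0.5433 0.1105 0.1828]
((520.0517578125, 99.30125427246094), (48.450199127197266, 12.643536567687988), 22.046293258666992)
top 54 [0.5188 0.0989 0.1745] -157.7341739547878 [0.0994 0.0268] ((520.0517578125, 99.30125427246094), (48.450199127197266, 12.643536567687988), 22.046293258666992)
knob_grip 0.85 324 187
[0.5195 0.1031 0.1673] [0.4941 0.0863 0.1552] [0.5476 0.1164 0.1768]
((521.2796630859375, 100.52588653564453), (56.472042083740234, 17.800186157226562), 19.000690460205078)
top 95 [0.5206 0.102  0.1728] -157.23650114627296 [0.1582 0.0363] ((521.0257568359375, 100.4384536743164), (55.93492889404297, 17.800186157226562), 19.000694274902344)
```

View pics/top1.png

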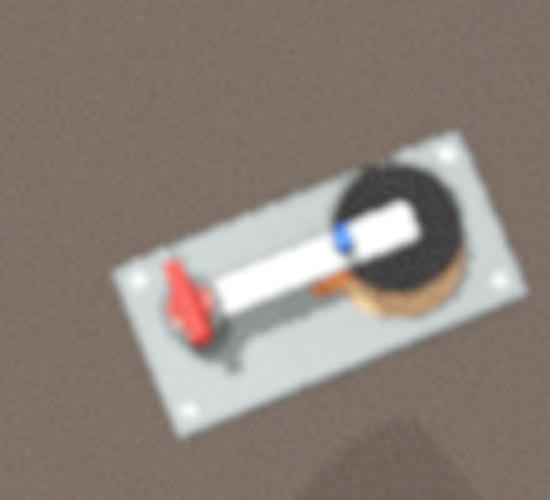

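View pics/side1.png

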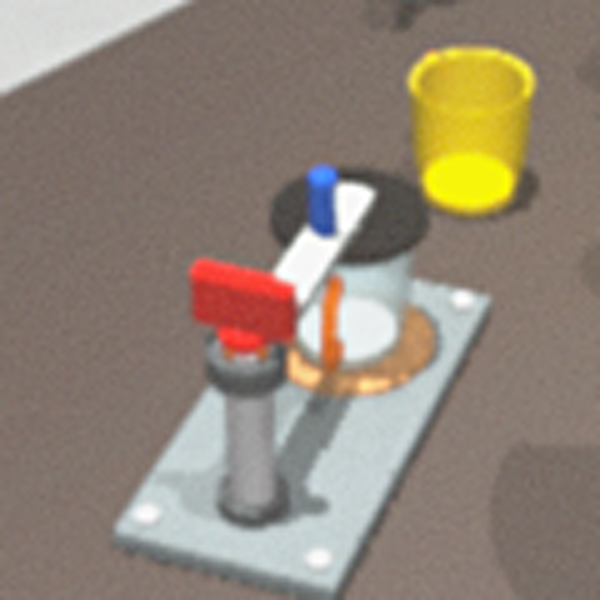

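```bash
python3 - <<'E'
from h import *
np.set_printoptions(precision=4,suppress=True)
K=[];S=[];J=[]
for i in range(4):
  for n in ("top","side"):
    c=capture(n)
    for l,L in (("knob_grip",K),("swing_post",S),("jig",J)):
        d=spotter.tip_of(n,l)
        if d: L.append(d[0]["location"])
    # red mask orientation, by own color seg
    im=c["image"].astype(int); m=(im[...,0]>130)&(im[...,1]<70)&(im[...,2]<70)
    mm=np.zeros_like(m); u,v=px(c,[.522,.1,.165]).astype(int); mm[v-25:v+25,u-25:u+25]=1
    P=pts(c,m&mm); P=P[(P[:,2]>.16)&(P[:,2]<.185)]
    rr=cv2.minAreaRect((P[:,:2]*1000).astype(np.float32))
    _,s,vt=np.linalg.svd(P[:,:2]-P[:,:2].mean(0)); print(n,len(P),P.mean(0),np.degrees(np.arctan(vt[0,1]/vt[0,0])),rr)
for L in (K,S,J): print(np.array(L).mean(0),np.array(L).std(0))
E
```

```text
top 0 [nan nan nan] 0.0 ((0.0, 0.0), (0.0, 0.0), 0.0)
side 109 [0.5194 0.1044 0.1682] 21.82077859498724 ((519.0982055664062, 103.15608978271484), (51.600738525390625, 12.299625396728516), 17.841976165771484)
top 0 [nan nan nan] 0.0 ((0.0, 0.0), (0.0, 0.0), 0.0)
side 110 [0.5196 0.1046 0.1684] 20.80248151756246 ((519.316650390625, 105.50869750976562), (52.39229965209961, 10.402631759643555), 15.702336311340332)
top 0 [nan nan nan] 0.0 ((0.0, 0.0), (0.0, 0.0), 0.0)
side 105 [0.5198 0.1048 0.1689] 21.621212188087277 ((519.55078125, 103.3612060546875), (52.43546676635742, 10.770158767700195), 22.941099166870117)
top 0 [nan nan nan] 0.0 ((0.0, 0.0), (0.0, 0.0), 0.0)
side 106 [0.5198 0.1049 0.1685] 21.458516207510673 ((519.4793701171875, 103.77923583984375), (49.69691467285156, 8.948829650878906), 20.87870979309082)
[0.5237 0.1013 0.1604] [0.0009 0.001  0.0016]
[ 0.5643 -0.0001  0.1497] [0.0012 0.0019 0.0017]
[0.5259 0.1449 0.    ] [0.0093 0.1066 0.0017]<stdin>:15: RuntimeWarning: Mean of empty slice.
  ret = um.true_divide(
```

Only one red wing knob exists (top pic ~217,210; side ~228,198), on the jig at about (0.523, 0.101). The wing is at ~21.7°, the tool yaw is already close to that. The jig mug is the clear one with the orange handle under the black pad. The two yellow mugs (top ~313,178 and ~317,222) are look-alikes to leave alone. The crop confirms this.

step_arm(motion=[[0.0876, -0.042, 0.046, 0, 0], [0.0876, -0.084, 0.092, 0, 0], [0.0876, -0.126, 0.138, 0, 0], [0.0876, -0.168, 0.184, 0, 0], [0.0876, -0.21, 0.23, 0, 0]], newtons=30)

```text
time_s: 3.22
tcp_pos: [0.3624, -0.3315, 0.2459]
eef_rot: [-180.0, 0.0, -157.9]
contact_force: [2.4, -0.4, 1.4]
gripper_width: 0.0876
```

step_arm(motion=[[0.0876, -0.042, 0.046, 0, 0], [0.0876, -0.084, 0.092, 0, 0], [0.0876, -0.126, 0.138, 0, 0], [0.0876, -0.168, 0.184, 0, 0], [0.0876, -0.21, 0.23, 0, 0]])

```text
time_s: 3.85
tcp_pos: [0.4704, -0.0391, 0.2462]
eef_rot: [-180.0, 0.1, -157.9]
contact_force: [1.4, 0.1, -0.7]
gripper_width: 0.0874
```

```bash
cat >> h.py <<'E'
def to(p,yaw=None):
    s=r.get_state(); y=np.radians(s["eef_rot"][2]); d=np.array(p)-s["tcp_pos"]
    print("t",round(s["time_s"],3),"tcp",s["tcp_pos"].round(4),"rot",s["eef_rot"].round(2),"q6",s["joints"][5].round(1),"F",s["contact_force"].round(1),"M",s["moment"].round(3),"w",round(s["gripper_width"],4))
    R=cv2.Rodrigues(np.zeros(3))[0]
    from scipy.spatial.transform import Rotation as Ro
    R=Ro.from_euler("xyz",s["eef_rot"],degrees=True).as_matrix()
    print("shift",(R.T@d).round(4), "roll", None if yaw is None else round(float(-np.radians((yaw-s["eef_rot"][2]+180)%360-180)),4))
E
python3 -c "
from h import *
to([.523,.101,.245],-158.3)"
```

```text
t 3.85 tcp [ 0.4704 -0.0391  0.2462] rot [-1.7998e+02  8.0000e-02 -1.5787e+02] q6 -87.1 F [ 1.4  0.1 -0.7] M [-0.087 -0.192 -0.002] w 0.0874
shift [-0.1015  0.1099  0.0013] roll 0.0075
```

step_arm(motion=[[0.0876, -0.04, 0.044, 0, 0.007], [0.0876, -0.08, 0.088, 0, 0.007], [0.0876, -0.102, 0.11, 0, 0.007], [0.0876, -0.102, 0.11, 0, 0.007], [0.0876, -0.102, 0.11, 0, 0.007]])

```text
time_s: 4.47
tcp_pos: [0.5228, 0.0989, 0.2455]
eef_rot: [-180.0, -0.0, -158.3]
contact_force: [-0.4, 0.0, -0.1]
gripper_width: 0.0879
```

```bash
python3 -c "
from h import *
to([.523,.101,.162],-158.3)
c=capture('side'); save('side2',c,(150,60,330,260),3.5)
print(spotter.tip_of('side','knob_grip')[:1])
c=capture('top'); save('top2',c,(150,130,330,270),4)
to([.523,.101,.162],-158.3)
"
```

```text
t 4.475 tcp [0.5228 0.0989 0.2455] rot [-1.8000e+02 -2.0000e-02 -1.5829e+02] q6 -100.1 F [-0.4  0.  -0.1] M [0.008 0.031 0.001] w 0.0879
shift [-0.001   0.0019  0.0835] roll 0.0003
[{'location': [0.5253, 0.1003, 0.1604], 'p': 0.71}]
t 4.625 tcp [0.5229 0.0983 0.2458] rot [ 1.8000e+02  2.0000e-02 -1.5835e+02] q6 -100.1 F [ 0.2  0.2 -0.3] M [ 0.041 -0.007 -0.023] w 0.0877
shift [-0.0011  0.0025  0.0838] roll -0.001
```

View pics/side2.png

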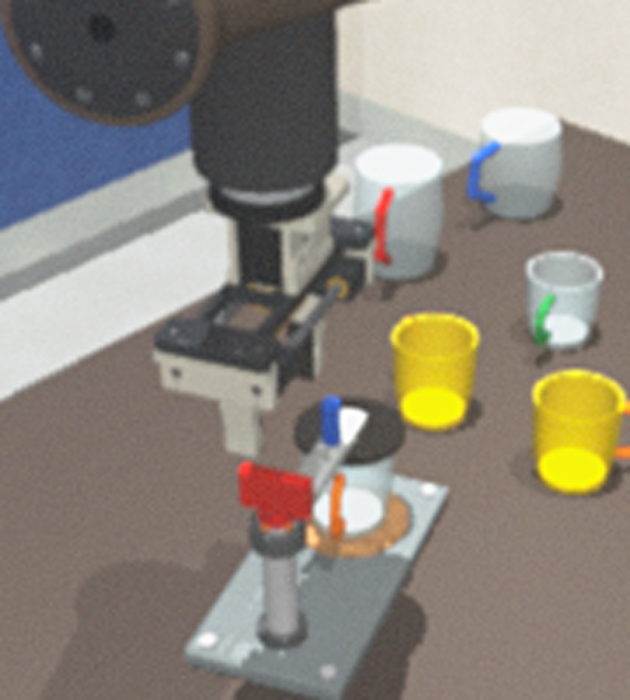

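View pics/top2.png

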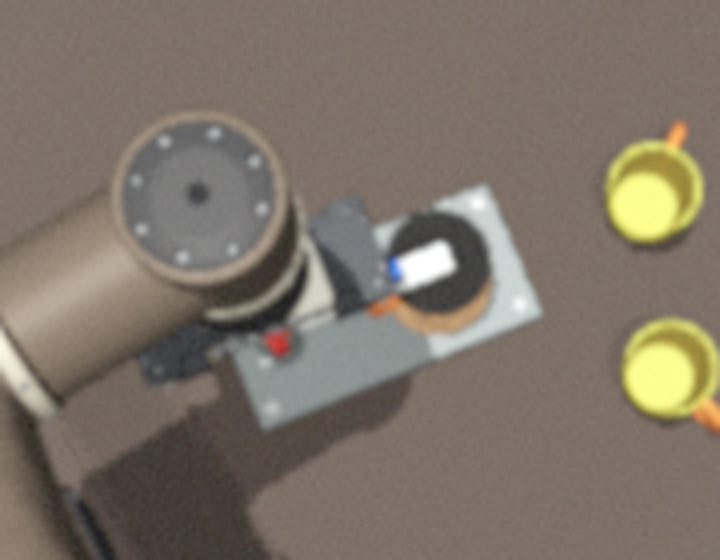

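step_arm(motion=[[0.0876, -0.001, 0.002, 0.025, 0], [0.0876, -0.001, 0.002, 0.05, 0], [0.0876, -0.001, 0.002, 0.07, 0], [0.0876, -0.001, 0.002, 0.083, 0], [0.0876, -0.001, 0.002, 0.083, 0]])

```text
time_s: 5.25
tcp_pos: [0.5229, 0.1007, 0.1621]
eef_rot: [-180.0, -0.1, -158.3]
contact_force: [0.6, -0.7, -0.0]
gripper_width: 0.0873
```

```bash
python3 -c "
from h import *
to([.523,.101,.162],-158.3)
c=capture('side'); save('side3',c,(170,130,290,230),6)
to([.523,.101,.162],-158.3)
"
```

```text
t 5.25 tcp [0.5229 0.1007 0.1621] rot [-1.7999e+02 -8.0000e-02 -1.5834e+02] q6 -100.3 F [ 0.6 -0.7 -0. ] M [-0.027  0.009 -0.017] w 0.0873
shift [-0.0002  0.0002  0.0001] roll -0.0006
t 5.3 tcp [0.5235 0.1011 0.1629] rot [-179.99    0.   -158.32] q6 -100.3 F [ 0.5  0.1 -0.7] M [ 0.016 -0.001  0.02 ] w 0.0873
shift [0.0004 0.0001 0.0009] roll -0.0003
```

View pics/side3.png

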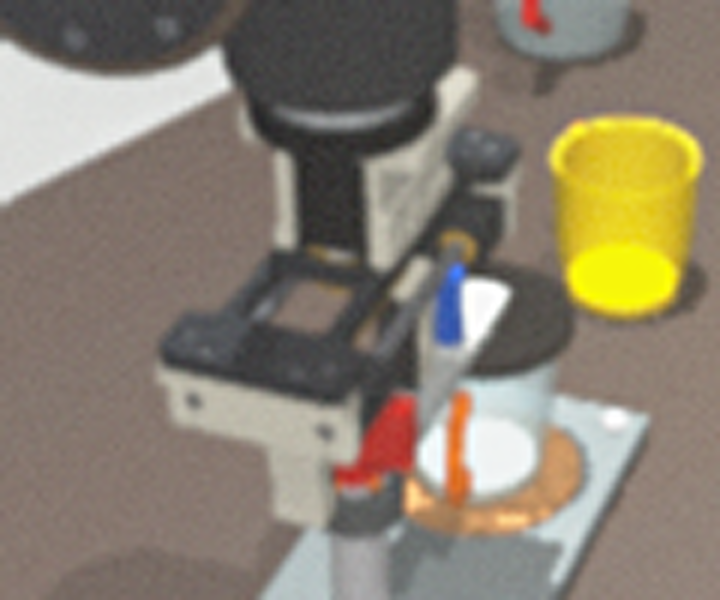

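The red wing sits between the open fingers (≈375,440 in the crop). Closing gently first.

step_arm(motion=[[0.04, 0, 0, 0, 0], [0.02, 0, 0, 0, 0], [0.005, 0, 0, 0, 0], [0.005, 0, 0, 0, 0], [0.005, 0, 0, 0, 0]], newtons=8)

```text
time_s: 5.92
tcp_pos: [0.5233, 0.1014, 0.1626]
eef_rot: [180.0, 0.0, -158.3]
contact_force: [0.3, 0.8, -0.3]
gripper_width: 0.0434
```

```bash
python3 -c "
from h import *
to([.523,.101,.162],-158.3)"
```

```text
t 5.925 tcp [0.5233 0.1014 0.1626] rot [ 180.      0.   -158.29] q6 -100.4 F [ 0.3  0.8 -0.3] M [-0.006  0.054 -0.007] w 0.0434
shift [ 0.0004 -0.0003  0.0006] roll 0.0001
```

step_arm(motion=[[0.005, 0, 0, 0, 0], [0.005, 0, 0, 0, 0], [0.005, 0, 0, 0, 0], [0.005, 0, 0, 0, 0], [0.005, 0, 0, 0, 0]])

```text
time_s: 6.55
tcp_pos: [0.5233, 0.1014, 0.1625]
eef_rot: [180.0, -0.0, -158.3]
contact_force: [-0.1, 0.8, 0.1]
gripper_width: 0.0133
```

```bash
python3 -c "
from h import *
to([.523,.101,.162],-158.3)"
```

```text
t 6.55 tcp [0.5233 0.1014 0.1625] rot [ 180.    -0.  -158.3] q6 -100.4 F [-0.1  0.8  0.1] M [0.092 0.08  0.014] w 0.0133
shift [ 0.0004 -0.0003  0.0005] roll 0.0001
```

Contact at 13 mm. Now increase the grip.

step_arm(motion=[[0.005, 0, 0, 0, 0], [0.005, 0, 0, 0, 0], [0.005, 0, 0, 0, 0], [0.005, 0, 0, 0, 0]], newtons=45)

```text
time_s: 7.05
tcp_pos: [0.5233, 0.1014, 0.1625]
eef_rot: [180.0, 0.0, -158.3]
contact_force: [-1.3, 1.2, -0.7]
gripper_width: 0.0127
```

```bash
python3 -c "
from h import *
to([.523,.101,.162],-158.3)"
```

```text
t 7.05 tcp [0.5233 0.1014 0.1625] rot [ 180.     0.  -158.3] q6 -100.3 F [-1.3  1.2 -0.7] M [ 0.375  0.102 -0.013] w 0.0127
shift [ 0.0004 -0.0003  0.0005] roll 0.0001
```

step_arm(motion=[[0.005, 0, 0, 0, -0.02], [0.005, 0, 0, 0, -0.04], [0.005, 0, 0, 0, -0.06], [0.005, 0, 0, 0, -0.06]])

```text
time_s: 7.55
tcp_pos: [0.5233, 0.1014, 0.1626]
eef_rot: [180.0, 0.0, -154.8]
contact_force: [0.1, 0.6, -0.8]
gripper_width: 0.0127
```

```bash
python3 -c "
from h import *
to([.523,.101,.162],-158.3)"
```

```text
t 7.55 tcp [0.5233 0.1014 0.1626] rot [ 180.      0.   -154.84] q6 -96.9 F [ 0.1  0.6 -0.8] M [ 0.305  0.127 -0.056] w 0.0127
shift [ 0.0005 -0.0002  0.0006] roll 0.0604
```

step_arm(motion=[[0.005, 0, 0, 0, -0.02], [0.005, 0, 0, 0, -0.04], [0.005, 0, 0, 0, -0.04]])

```text
time_s: 7.92
tcp_pos: [0.5233, 0.1014, 0.1626]
eef_rot: [-180.0, 0.0, -152.5]
contact_force: [-0.2, 0.3, 0.5]
gripper_width: 0.0125
```

```bash
python3 -c "
from h import *
to([.523,.101,.162],-158.3)"
```

```text
t 7.925 tcp [0.5233 0.1014 0.1626] rot [-180.      0.   -152.54] q6 -94.6 F [-0.2  0.3  0.5] M [ 0.294 -0.001 -0.143] w 0.0125
shift [ 0.0005 -0.0002  0.0006] roll 0.1005
```

step_arm(motion=[[0.005, 0, 0, 0, -0.02], [0.005, 0, 0, 0, -0.04], [0.005, 0, 0, 0, -0.04]])

```text
time_s: 8.3
tcp_pos: [0.5233, 0.1014, 0.1626]
eef_rot: [-180.0, -0.0, -150.3]
contact_force: [-0.3, -0.2, -0.4]
gripper_width: 0.0128
```

```bash
python3 -c "
from h import *
to([.523,.101,.162],-158.3)"
```

```text
t 8.3 tcp [0.5233 0.1014 0.1626] rot [-180.     -0.   -150.25] q6 -92.3 F [-0.3 -0.2 -0.4] M [ 0.23  -0.003 -0.063] w 0.0128
shift [ 0.0004 -0.0002  0.0006] roll 0.1405
```

step_arm(motion=[[0.005, 0, 0, 0, -0.02], [0.005, 0, 0, 0, -0.04], [0.005, 0, 0, 0, -0.04]])

```text
time_s: 8.68
tcp_pos: [0.5233, 0.1014, 0.1626]
eef_rot: [-180.0, -0.0, -148.0]
contact_force: [0.4, 1.7, -1.0]
gripper_width: 0.013
```

```bash
python3 -c "
from h import *
to([.523,.101,.162],-158.3)"
```

```text
t 8.675 tcp [0.5233 0.1014 0.1626] rot [-180.     -0.   -147.96] q6 -90.0 F [ 0.4  1.7 -1. ] M [ 0.19  -0.066 -0.178] w 0.013
shift [ 0.0005 -0.0001  0.0006] roll 0.1804
```

step_arm(motion=[[0.005, 0, 0, 0, -0.02], [0.005, 0, 0, 0, -0.04], [0.005, 0, 0, 0, -0.04]])

```text
time_s: 9.05
tcp_pos: [0.5233, 0.1014, 0.1626]
eef_rot: [180.0, 0.0, -145.7]
contact_force: [-0.7, -0.1, -1.0]
gripper_width: 0.0132
```

```bash
python3 -c "
from h import *
to([.523,.101,.162],-158.3)"
```

```text
t 9.05 tcp [0.5233 0.1014 0.1626] rot [ 180.      0.   -145.67] q6 -87.7 F [-0.7 -0.1 -1. ] M [ 0.187 -0.101 -0.242] w 0.0132
shift [ 0.0005 -0.0001  0.0006] roll 0.2204
```

step_arm(motion=[[0.005, 0, 0, 0, -0.02], [0.005, 0, 0, 0, -0.04], [0.005, 0, 0, 0, -0.04]])

```text
time_s: 9.43
tcp_pos: [0.5233, 0.1014, 0.1626]
eef_rot: [-180.0, -0.0, -143.4]
contact_force: [0.2, 0.2, -1.2]
gripper_width: 0.0126
```

```bash
python3 -c "
from h import *
to([.523,.101,.162],-158.3)"
```

```text
t 9.425 tcp [0.5233 0.1014 0.1626] rot [-180.     -0.   -143.38] q6 -85.4 F [ 0.2  0.2 -1.2] M [ 0.117 -0.086 -0.297] w 0.0126
shift [ 0.0005 -0.0001  0.0006] roll 0.2605
```

step_arm(motion=[[0.005, 0, 0, 0, -0.015], [0.005, 0, 0, 0, -0.03], [0.005, 0, 0, 0, -0.03]])

```text
time_s: 9.8
tcp_pos: [0.5233, 0.1014, 0.1625]
eef_rot: [180.0, -0.0, -141.7]
contact_force: [1.1, 0.3, -1.8]
gripper_width: 0.0129
```

```bash
python3 -c "
from h import *
to([.523,.101,.162],-158.3)"
```

```text
t 9.8 tcp [0.5233 0.1014 0.1625] rot [ 180.     -0.   -141.67] q6 -83.7 F [ 1.1  0.3 -1.8] M [ 0.132 -0.073 -0.266] w 0.0129
shift [ 0.0005 -0.0001  0.0005] roll 0.2903
```

step_arm(motion=[[0.005, 0, 0, 0, 0.1], [0.005, 0, 0, 0, 0.2], [0.005, 0, 0, 0, 0.29], [0.005, 0, 0, 0, 0.36], [0.005, 0, 0, 0, 0.39]])

```text
time_s: 10.42
tcp_pos: [0.5233, 0.1015, 0.1626]
eef_rot: [180.0, 0.0, -164.1]
contact_force: [0.1, 1.3, -0.6]
gripper_width: 0.0127
```

```bash
python3 -c "
from h import *
to([.523,.101,.162],-158.3)"
```

```text
t 10.425 tcp [0.5233 0.1015 0.1626] rot [ 180.      0.   -164.06] q6 -106.1 F [ 0.1  1.3 -0.6] M [0.368 0.054 0.106] w 0.0127
shift [ 0.0004 -0.0004  0.0006] roll -0.1005
```

step_arm(motion=[[0.005, 0, 0, 0, 0.03], [0.005, 0, 0, 0, 0.06], [0.005, 0, 0, 0, 0.06]])

```text
time_s: 10.8
tcp_pos: [0.5233, 0.1015, 0.1625]
eef_rot: [180.0, -0.0, -167.5]
contact_force: [-0.5, 1.5, -0.5]
gripper_width: 0.0127
```

```bash
python3 -c "
from h import *
to([.523,.101,.162],-158.3)"
```

```text
t 10.8 tcp [0.5233 0.1015 0.1625] rot [ 179.99   -0.   -167.47] q6 -109.5 F [-0.5  1.5 -0.5] M [0.645 0.203 0.12 ] w 0.0127
shift [ 0.0004 -0.0004  0.0005] roll -0.1601
```

step_arm(motion=[[0.005, 0, 0, 0, 0.02], [0.005, 0, 0, 0, 0.04], [0.005, 0, 0, 0, 0.04]])

```text
time_s: 11.18
tcp_pos: [0.5233, 0.1014, 0.1626]
eef_rot: [180.0, 0.0, -169.8]
contact_force: [0.2, 1.3, -1.9]
gripper_width: 0.0128
```

```bash
python3 -c "
from h import *
to([.523,.101,.162],-158.3)"
```

```text
t 11.175 tcp [0.5233 0.1014 0.1626] rot [ 179.99    0.   -169.77] q6 -111.8 F [ 0.2  1.3 -1.9] M [0.737 0.19  0.186] w 0.0128
shift [ 0.0004 -0.0004  0.0006] roll -0.2003
```

step_arm(motion=[[0.005, 0, 0, 0, 0.02], [0.005, 0, 0, 0, 0.04], [0.005, 0, 0, 0, 0.04]])

```text
time_s: 11.55
tcp_pos: [0.5233, 0.1014, 0.1626]
eef_rot: [180.0, 0.0, -172.1]
contact_force: [-0.1, 2.4, -1.1]
gripper_width: 0.0127
```

```bash
python3 -c "
from h import *
to([.523,.101,.162],-158.3)"
```

```text
t 11.55 tcp [0.5233 0.1014 0.1626] rot [ 180.      0.   -172.07] q6 -114.1 F [-0.1  2.4 -1.1] M [0.883 0.222 0.279] w 0.0127
shift [ 0.0004 -0.0004  0.0006] roll -0.2403
```

step_arm(motion=[[0.005, 0, 0, 0, 0.02], [0.005, 0, 0, 0, 0.04], [0.005, 0, 0, 0, 0.04]])

```text
time_s: 11.92
tcp_pos: [0.5233, 0.1014, 0.1625]
eef_rot: [180.0, -0.0, -174.4]
contact_force: [-0.4, 3.4, -1.4]
gripper_width: 0.0125
```

```bash
python3 -c "
from h import *
to([.523,.101,.162],-158.3)"
```

```text
t 11.925 tcp [0.5233 0.1014 0.1625] rot [ 180.     -0.   -174.36] q6 -116.4 F [-0.4  3.4 -1.4] M [0.941 0.203 0.314] w 0.0125
shift [ 0.0003 -0.0004  0.0005] roll -0.2803
```

step_arm(motion=[[0.005, 0, 0, 0, 0.02], [0.005, 0, 0, 0, 0.02], [0.005, 0, 0, 0, -0.12], [0.005, 0, 0, 0, -0.26], [0.005, 0, 0, 0, -0.38]])

```text
time_s: 12.55
tcp_pos: [0.5233, 0.1013, 0.1625]
eef_rot: [180.0, -0.0, -152.4]
contact_force: [-0.6, 2.2, -1.6]
gripper_width: 0.0129
```

step_arm(motion=[[0.005, 0, 0, 0, -0.03], [0.005, 0, 0, 0, -0.05], [0.005, 0, 0, 0, -0.05]])

```text
time_s: 12.92
tcp_pos: [0.5233, 0.1013, 0.1626]
eef_rot: [-180.0, -0.0, -149.8]
contact_force: [0.7, 2.2, -0.8]
gripper_width: 0.0124
```

```bash
python3 -c "
from h import *
to([.523,.101,.162],-158.3)"
```

```text
t 12.925 tcp [0.5233 0.1013 0.1626] rot [-180.     -0.   -149.77] q6 -91.8 F [ 0.7  2.2 -0.8] M [ 0.583  0.001 -0.097] w 0.0124
shift [ 0.0004 -0.0001  0.0006] roll 0.1489
```

step_arm(motion=[[0.005, 0, 0, 0, -0.03], [0.005, 0, 0, 0, -0.05], [0.005, 0, 0, 0, -0.05]])

```text
time_s: 13.3
tcp_pos: [0.5233, 0.1013, 0.1626]
eef_rot: [-180.0, -0.0, -146.8]
contact_force: [0.1, 0.7, -1.4]
gripper_width: 0.0125
```

```bash
python3 -c "
from h import *
to([.523,.101,.162],-158.3)"
```

```text
t 13.3 tcp [0.5233 0.1013 0.1626] rot [-180.     -0.   -146.83] q6 -88.9 F [ 0.1  0.7 -1.4] M [ 0.387 -0.049 -0.208] w 0.0125
shift [ 0.0004 -0.0001  0.0006] roll 0.2002
```

step_arm(motion=[[0.005, 0, 0, 0, -0.03], [0.005, 0, 0, 0, -0.05], [0.005, 0, 0, 0, -0.05]])

```text
time_s: 13.68
tcp_pos: [0.5233, 0.1014, 0.1626]
eef_rot: [-180.0, 0.0, -144.0]
contact_force: [0.1, 1.9, -1.6]
gripper_width: 0.0129
```

```bash
python3 -c "
from h import *
to([.523,.101,.162],-158.3)"
```

```text
t 13.675 tcp [0.5233 0.1014 0.1626] rot [-180.      0.   -143.95] q6 -86.0 F [ 0.1  1.9 -1.6] M [ 0.285 -0.142 -0.228] w 0.0129
shift [ 0.0005 -0.0001  0.0006] roll 0.2504
```

step_arm(motion=[[0.005, 0, 0, 0, -0.03], [0.005, 0, 0, 0, -0.05], [0.005, 0, 0, 0, -0.05]])

```text
time_s: 14.05
tcp_pos: [0.5233, 0.1013, 0.1626]
eef_rot: [-180.0, -0.0, -141.1]
contact_force: [0.4, 0.3, -1.3]
gripper_width: 0.0126
```

```bash
python3 -c "
from h import *
to([.523,.101,.162],-158.3)"
```

```text
t 14.05 tcp [0.5233 0.1013 0.1626] rot [-180.     -0.   -141.09] q6 -83.1 F [ 0.4  0.3 -1.3] M [ 0.256 -0.156 -0.271] w 0.0126
shift [ 0.0005 -0.0001  0.0006] roll 0.3004
```

step_arm(motion=[[0.005, 0, 0, 0, -0.03], [0.005, 0, 0, 0, -0.05], [0.005, 0, 0, 0, -0.05]])

```text
time_s: 14.42
tcp_pos: [0.5233, 0.1014, 0.1626]
eef_rot: [180.0, -0.0, -138.2]
contact_force: [-0.0, 0.9, -1.1]
gripper_width: 0.0128
```

```bash
python3 -c "
from h import *
to([.523,.101,.162],-158.3)"
```

```text
t 14.425 tcp [0.5233 0.1014 0.1626] rot [ 180.     -0.   -138.22] q6 -80.3 F [-0.   0.9 -1.1] M [ 0.171 -0.173 -0.383] w 0.0128
shift [ 0.0005 -0.0001  0.0006] roll 0.3504
```

step_arm(motion=[[0.005, 0, 0, 0, -0.03], [0.005, 0, 0, 0, -0.05], [0.005, 0, 0, 0, -0.05]])

```text
time_s: 14.8
tcp_pos: [0.5233, 0.1014, 0.1626]
eef_rot: [-180.0, 0.0, -135.4]
contact_force: [0.0, -0.3, -2.1]
gripper_width: 0.0132
```

```bash
python3 -c "
from h import *
to([.523,.101,.162],-158.3)"
```

```text
t 14.8 tcp [0.5233 0.1014 0.1626] rot [-180.      0.   -135.36] q6 -77.4 F [ 0.  -0.3 -2.1] M [ 0.151 -0.192 -0.415] w 0.0132
shift [ 0.0005 -0.0001  0.0006] roll 0.4004
```

step_arm(motion=[[0.005, 0, 0, 0, 0.13], [0.005, 0, 0, 0, 0.27], [0.005, 0, 0, 0, 0.41], [0.005, 0, 0, 0, 0.53], [0.005, 0, 0, 0, 0.61]])

```text
time_s: 15.42
tcp_pos: [0.5233, 0.1015, 0.1626]
eef_rot: [-180.0, -0.0, -170.5]
contact_force: [-0.6, 1.5, -1.8]
gripper_width: 0.0127
```

step_arm(motion=[[0.005, 0, 0, 0, 0.03], [0.005, 0, 0, 0, 0.05], [0.005, 0, 0, 0, 0.05]])

```text
time_s: 15.8
tcp_pos: [0.5233, 0.1015, 0.1626]
eef_rot: [180.0, -0.0, -173.1]
contact_force: [0.2, 1.9, -0.6]
gripper_width: 0.0129
```

```bash
python3 -c "
from h import *
to([.523,.101,.162],-158.3)"
```

```text
t 15.8 tcp [0.5233 0.1015 0.1626] rot [ 180.     -0.   -173.14] q6 -115.2 F [ 0.2  1.9 -0.6] M [0.607 0.083 0.243] w 0.0129
shift [ 0.0003 -0.0005  0.0006] roll -0.259
```

step_arm(motion=[[0.005, 0, 0, 0, 0.03], [0.005, 0, 0, 0, 0.05], [0.005, 0, 0, 0, 0.05]])

```text
time_s: 16.18
tcp_pos: [0.5233, 0.1015, 0.1626]
eef_rot: [180.0, -0.0, -176.1]
contact_force: [0.5, 1.3, -2.1]
gripper_width: 0.0125
```

```bash
python3 -c "
from h import *
to([.523,.101,.162],-158.3)"
```

```text
t 16.175 tcp [0.5233 0.1015 0.1626] rot [ 179.99   -0.   -176.07] q6 -118.1 F [ 0.5  1.3 -2.1] M [0.798 0.198 0.313] w 0.0125
shift [ 0.0003 -0.0004  0.0006] roll -0.3101
```

step_arm(motion=[[0.005, 0, 0, 0, 0.03], [0.005, 0, 0, 0, 0.05], [0.005, 0, 0, 0, 0.05]])

```text
time_s: 16.55
tcp_pos: [0.5234, 0.1014, 0.1626]
eef_rot: [180.0, 0.0, -178.9]
contact_force: [0.8, 1.6, -1.0]
gripper_width: 0.0127
```

```bash
python3 -c "
from h import *
to([.523,.101,.162],-158.3)"
```

```text
t 16.55 tcp [0.5234 0.1014 0.1626] rot [ 1.8000e+02  1.0000e-02 -1.7894e+02] q6 -121.0 F [ 0.8  1.6 -1. ] M [0.912 0.156 0.351] w 0.0127
shift [ 0.0004 -0.0004  0.0006] roll -0.3603
```

step_arm(motion=[[0.005, 0, 0, 0, 0.02], [0.005, 0, 0, 0, 0.04], [0.005, 0, 0, 0, 0.04]])

```text
time_s: 16.92
tcp_pos: [0.5233, 0.1014, 0.1626]
eef_rot: [180.0, 0.0, 178.8]
contact_force: [0.2, 2.3, -2.1]
gripper_width: 0.0126
```

```bash
python3 -c "
from h import *
to([.523,.101,.162],-158.3)"
```

```text
t 16.925 tcp [0.5233 0.1014 0.1626] rot [180.     0.   178.76] q6 -123.3 F [ 0.2  2.3 -2.1] M [0.974 0.143 0.477] w 0.0126
shift [ 0.0003 -0.0004  0.0006] roll -0.4003
```

step_arm(motion=[[0.005, 0, 0, 0, -0.16], [0.005, 0, 0, 0, -0.32], [0.005, 0, 0, 0, -0.48], [0.005, 0, 0, 0, -0.6], [0.005, 0, 0, 0, -0.68]])

```text
time_s: 17.55
tcp_pos: [0.5233, 0.1013, 0.1626]
eef_rot: [180.0, 0.0, -142.1]
contact_force: [-0.3, 1.5, -0.5]
gripper_width: 0.0129
```

step_arm(motion=[[0.005, 0, 0, 0, -0.03], [0.005, 0, 0, 0, -0.05], [0.005, 0, 0, 0, -0.05]])

```text
time_s: 17.92
tcp_pos: [0.5233, 0.1013, 0.1626]
eef_rot: [-180.0, -0.0, -139.4]
contact_force: [0.9, 2.2, -1.6]
gripper_width: 0.0129
```

```bash
python3 -c "
from h import *
to([.523,.101,.162],-158.3)"
```

```text
t 17.925 tcp [0.5233 0.1013 0.1626] rot [-180.     -0.   -139.44] q6 -81.5 F [ 0.9  2.2 -1.6] M [ 0.403 -0.113 -0.316] w 0.0129
shift [ 0.0004 -0.      0.0006] roll 0.3292
```

step_arm(motion=[[0.005, 0, 0, 0, -0.03], [0.005, 0, 0, 0, -0.05], [0.005, 0, 0, 0, -0.05]])

```text
time_s: 18.3
tcp_pos: [0.5233, 0.1012, 0.1626]
eef_rot: [-180.0, -0.0, -136.5]
contact_force: [0.3, -0.1, -2.4]
gripper_width: 0.0126
```

```bash
python3 -c "
from h import *
to([.523,.101,.162],-158.3)"
```

```text
t 18.3 tcp [0.5233 0.1012 0.1626] rot [-1.7999e+02 -1.0000e-02 -1.3650e+02] q6 -78.6 F [ 0.3 -0.1 -2.4] M [ 0.125 -0.357 -0.063] w 0.0126
shift [0.0004 0.0001 0.0006] roll 0.3805
```

step_arm(motion=[[0.005, 0, 0, 0, -0.03], [0.005, 0, 0, 0, -0.06], [0.005, 0, 0, 0, -0.06]])

```text
time_s: 18.68
tcp_pos: [0.5234, 0.1013, 0.1626]
eef_rot: [-180.0, -0.0, -133.0]
contact_force: [1.1, -1.0, -1.7]
gripper_width: 0.0126
```

```bash
python3 -c "
from h import *
to([.523,.101,.162],-158.3)"
```

```text
t 18.675 tcp [0.5234 0.1013 0.1626] rot [-1.7999e+02 -1.0000e-02 -1.3304e+02] q6 -75.1 F [ 1.1 -1.  -1.7] M [-0.162 -0.493 -0.05 ] w 0.0126
shift [0.0004 0.0001 0.0006] roll 0.4408
```

step_arm(motion=[[0.005, 0, 0, 0, -0.04], [0.005, 0, 0, 0, -0.08], [0.005, 0, 0, 0, -0.08]])

```text
time_s: 19.05
tcp_pos: [0.5234, 0.1013, 0.1626]
eef_rot: [-180.0, -0.0, -128.5]
contact_force: [1.4, -0.3, -2.2]
gripper_width: 0.013
```

```bash
python3 -c "
from h import *
to([.523,.101,.162],-158.3)"
```

```text
t 19.05 tcp [0.5234 0.1013 0.1626] rot [-1.7999e+02 -1.0000e-02 -1.2852e+02] q6 -70.6 F [ 1.4 -0.3 -2.2] M [-0.421 -0.654 -0.094] w 0.013
shift [0.0004 0.0001 0.0006] roll 0.5197
```

step_arm(motion=[[0.005, 0, 0, 0, -0.1], [0.005, 0, 0, 0, -0.2], [0.005, 0, 0, 0, -0.3], [0.005, 0, 0, 0, -0.4], [0.005, 0, 0, 0, -0.5]])

```text
time_s: 19.68
tcp_pos: [0.5236, 0.1012, 0.1626]
eef_rot: [-180.0, -0.0, -99.7]
contact_force: [3.0, -2.5, -3.3]
gripper_width: 0.0127
```

```bash
python3 -c "
from h import *
to([.523,.101,.162],-158.3)"
```

```text
t 19.675 tcp [0.5236 0.1012 0.1626] rot [-1.7998e+02 -1.0000e-02 -9.9730e+01] q6 -41.8 F [ 3.  -2.5 -3.3] M [-0.658 -1.068 -0.093] w 0.0127
shift [0.0003 0.0005 0.0006] roll 1.0222
```

step_arm(motion=[[0.005, 0, 0, 0, -0.13], [0.005, 0, 0, 0, -0.26], [0.005, 0, 0, 0, -0.39], [0.005, 0, 0, 0, -0.52], [0.005, 0, 0, 0, -0.65]])

```text
time_s: 20.3
tcp_pos: [0.5239, 0.1012, 0.1626]
eef_rot: [-180.0, -0.0, -62.4]
contact_force: [4.9, -2.3, -4.2]
gripper_width: 0.0129
```

```bash
python3 -c "
from h import *
to([.523,.101,.162],-158.3)"
```

```text
t 20.3 tcp [0.5239 0.1012 0.1626] rot [-1.7996e+02 -3.0000e-02 -6.2430e+01] q6 -4.5 F [ 4.9 -2.3 -4.2] M [-0.74  -1.587 -0.134] w 0.0129
shift [-0.0002  0.0009  0.0006] roll 1.6732
```

step_arm(motion=[[0.005, 0, 0, 0, -0.14], [0.005, 0, 0, 0, -0.28], [0.005, 0, 0, 0, -0.42], [0.005, 0, 0, 0, -0.56], [0.005, 0, 0, 0, -0.7]])

```text
time_s: 20.92
tcp_pos: [0.5241, 0.1015, 0.1626]
eef_rot: [-180.0, -0.1, -22.3]
contact_force: [4.6, -1.4, -5.7]
gripper_width: 0.0126
```

step_arm(motion=[[0.005, 0, 0, 0, -0.15], [0.005, 0, 0, 0, -0.3], [0.005, 0, 0, 0, -0.45], [0.005, 0, 0, 0, -0.6], [0.005, 0, 0, 0, -0.7]])

```text
time_s: 21.55
tcp_pos: [0.5242, 0.1018, 0.1626]
eef_rot: [-180.0, -0.1, 17.8]
contact_force: [4.9, 0.0, -5.1]
gripper_width: 0.0126
```

```bash
python3 -c "
from h import *
to([.523,.101,.162],-158.3)"
```

```text
t 21.55 tcp [0.5242 0.1018 0.1626] rot [-1.7999e+02 -1.0000e-01  1.7770e+01] q6 75.7 F [ 4.9  0.  -5.1] M [ 0.005 -1.635 -0.083] w 0.0126
shift [-0.0014  0.0004  0.0006] roll 3.0731
```

step_arm(motion=[[0.06, 0, 0, 0, 0], [0.06, 0, 0, 0, 0], [0.06, 0, 0, 0, 0], [0.06, 0, 0, -0.02, 0], [0.06, 0, 0, -0.06, 0]], newtons=20)

```text
time_s: 22.18
tcp_pos: [0.5222, 0.1009, 0.2218]
eef_rot: [180.0, 0.2, 17.5]
contact_force: [0.7, 0.7, -0.7]
gripper_width: 0.0565
```

step_arm(motion=[[0.06, 0, 0, -0.04, 0], [0.06, -0.03, -0.03, -0.06, 0], [0.06, -0.06, -0.06, -0.06, 0], [0.06, -0.1, -0.09, -0.06, 0], [0.06, -0.1, -0.1, -0.06, 0]])

```text
time_s: 22.8
tcp_pos: [0.3956, 0.1666, 0.2833]
eef_rot: [-179.9, -0.1, 17.7]
contact_force: [1.2, 0.6, 0.9]
gripper_width: 0.0601
```

```bash
python3 - <<'E'
from h import *
np.set_printoptions(precision=4,suppress=True)
to([.523,.101,.162],-158.3)
for n in ("top","side"):
    c=capture(n); save(n+"4",c,(150,110,330,270),4)
    for l in ("knob_grip","swing_post","jig"):
        for d in spotter.tip_of(n,l)[:2]: print(n,l,round(d["p"],2),np.array(d["location"]),px(c,d["location"]))
    for d in spotter.regions_of(n,"knob_grip")[:1]:
        P=pts(c,d["mask"]); P=P[(P[:,2]>.165)&(P[:,2]<.19)]
        if len(P)>5:
            print(len(P),P.mean(0)); _,s,vt=np.linalg.svd(P[:,:2]-P[:,:2].mean(0)); print(np.degrees(np.arctan2(vt[0,1],vt[0,0])))
E
```

```text
t 22.8 tcp [0.3956 0.1666 0.2833] rot [-179.92   -0.08   17.67] q6 58.3 F [1.2 0.6 0.9] M [-0.035  0.083 -0.019] w 0.0601
shift [0.1013 0.1014 0.1213] roll 3.0713
top knob_grip 0.56 [0.5239 0.1036 0.1613] [216.2 209.6]
top knob_grip 0.49 [ 0.5226  0.1004 -0.0004] [220.9 216.1]
top swing_post 0.67 [ 0.5659 -0.0023  0.1491] [248.6 197.5]
top jig 0.65 [ 0.5205  0.0994 -0.0026] [221.2 216.8]
67 [0.5225 0.1003 0.1743]
-165.00808517136227
side knob_grip 0.6 [0.5243 0.0992 0.1607] [228.3 198.4]
side jig 0.67 [0.5182 0.1028 0.0045] [230.9 245. ]
26 [0.5266 0.1075 0.1692]
-164.33166631644158
```

View pics/top4.png

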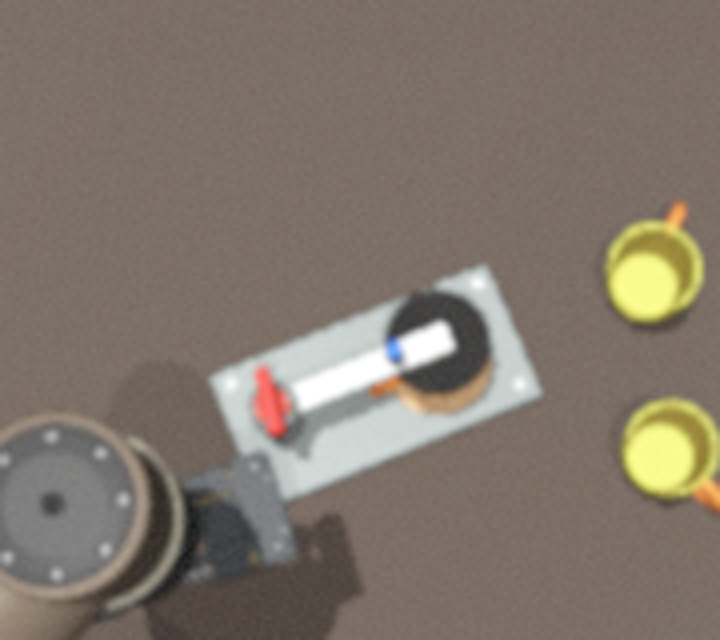

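View pics/side4.png

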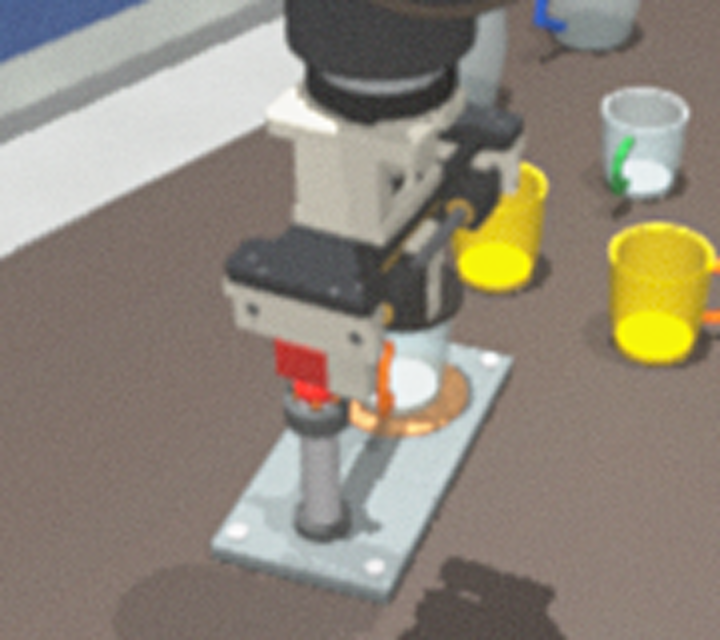

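step_arm(motion=[[0.06, 0.022, 0.042, 0, 0.18], [0.06, 0.044, 0.084, 0, 0.36], [0.06, 0.066, 0.126, 0, 0.54], [0.06, 0.088, 0.168, 0, 0.72], [0.06, 0.11, 0.211, 0, 0.9]])

```text
time_s: 23.92
tcp_pos: [0.5676, -0.0031, 0.2823]
eef_rot: [180.0, 0.0, -34.3]
contact_force: [1.0, 0.8, 0.6]
gripper_width: 0.0603
```

step_arm(motion=[[0.06, 0, 0, 0, 0.18], [0.06, 0, 0, 0, 0.36], [0.06, 0, 0, 0, 0.54], [0.06, 0, 0, 0, 0.587], [0.06, 0, 0, 0, 0.587]])

```text
time_s: 24.55
tcp_pos: [0.5665, -0.0018, 0.2822]
eef_rot: [180.0, 0.0, -67.6]
contact_force: [-0.9, -0.5, -0.6]
gripper_width: 0.0599
```

```bash
python3 - <<'E'
from h import *
np.set_printoptions(precision=4,suppress=True)
for n in ("side","top"):
    c=capture(n)
    for l in ("swing_post","knob_grip"):
        for d in spotter.tip_of(n,l)[:1]: print(n,l,round(d["p"],2),np.array(d["location"]),px(c,d["location"]))
    if n=="side": save("side5",c,(150,60,330,260),3)
to([.565,-.001,.15],-67.5)
E
```

```text
side swing_post 0.88 [ 0.5681 -0.      0.1488] [242.9 179.2]
side knob_grip 0.75 [0.5225 0.1006 0.1616] [228.3 198.7]
top swing_post 0.9 [ 0.5666 -0.0008  0.1513] [248.2 197.1]
top knob_grip 0.68 [0.522  0.1013 0.1624] [216.9 210.1]
t 24.85 tcp [ 0.5664 -0.0014  0.2825] rot [180.     0.   -67.57] q6 2.8 F [ 0.3 -0.8 -0.9] M [-0.019  0.104  0.003] w 0.0601
shift [-0.0009  0.0011  0.1325] roll -0.0013
```

View pics/side5.png

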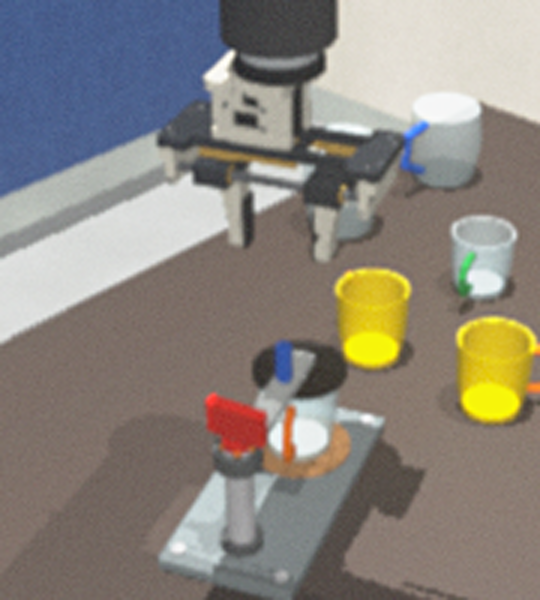

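step_arm(motion=[[0.06, 0, 0, 0.04, 0], [0.06, 0, 0, 0.08, 0], [0.06, 0, 0, 0.11, 0], [0.06, 0, 0, 0.13, 0], [0.06, 0, 0, 0.13, 0]])

```text
time_s: 25.48
tcp_pos: [0.5655, -0.0016, 0.1512]
eef_rot: [179.8, 0.0, -67.6]
contact_force: [-0.4, 0.3, -0.2]
gripper_width: 0.0598
```

step_arm(motion=[[0.03, 0, 0, 0, 0], [0.022, 0, 0, 0, 0], [0.022, 0, 0, 0, 0], [0.022, 0, 0, 0, 0], [0.022, 0, 0, 0, 0]], newtons=6)

```text
time_s: 26.1
tcp_pos: [0.5664, -0.0014, 0.1527]
eef_rot: [-180.0, -0.0, -67.6]
contact_force: [-0.2, 0.5, 0.6]
gripper_width: 0.0229
```

```bash
python3 - <<'E'
from h import *
c=capture("side"); save("side6",c,(190,130,300,230),6)
to([.566,-.001,.15],-67.5)
E
```

```text
t 26.15 tcp [ 0.5664 -0.0014  0.1527] rot [-179.99   -0.    -67.59] q6 2.8 F [0.4 0.1 0. ] M [-0.089  0.111  0.006] w 0.0225
shift [-0.0005  0.0003  0.0027] roll -0.0016
```

View pics/side6.png

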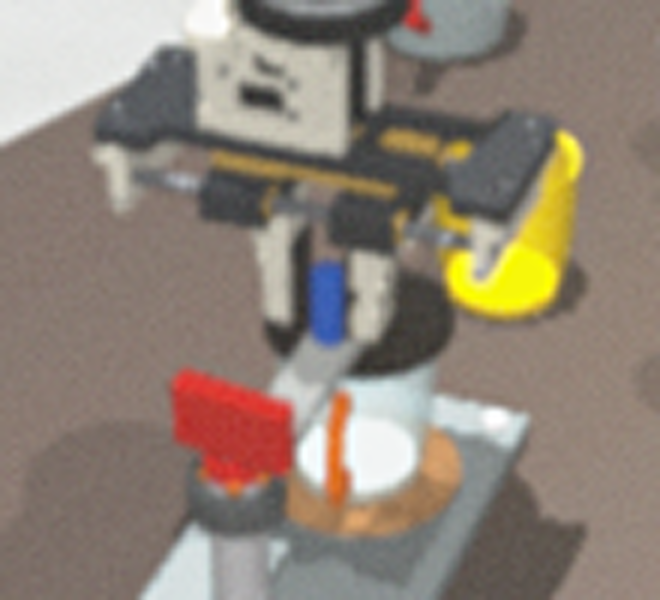

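The blue post (≈328,300 in the crop) is caged between the fingers. Swinging along the 110 mm arc.

step_arm(motion=[[0.022, -0.0002, -0.007, 0, -0.065], [0.022, -0.0009, -0.0143, 0, -0.13], [0.022, -0.0021, -0.0213, 0, -0.195], [0.022, -0.0037, -0.0283, 0, -0.26], [0.022, -0.0058, -0.0351, 0, -0.325]])

```text
time_s: 26.78
tcp_pos: [0.5965, 0.0172, 0.1525]
eef_rot: [179.9, 0.0, -48.9]
contact_force: [-0.5, -1.4, 0.9]
gripper_width: 0.0219
```

```bash
python3 - <<'E'
from h import *
c=capture("side"); save("side7",c,(190,130,300,230),6)
to([.566,-.001,.15],-67.5)
E
```

```text
t 26.825 tcp [0.5973 0.0177 0.1525] rot [ 1.7999e+02 -1.0000e-02 -4.8660e+01] q6 20.9 F [ 1.6 -0.3  0.6] M [ 0.064 -0.087  0.047] w 0.0219
shift [-0.0066  0.0359  0.0025] roll 0.3287
```

View pics/side7.png

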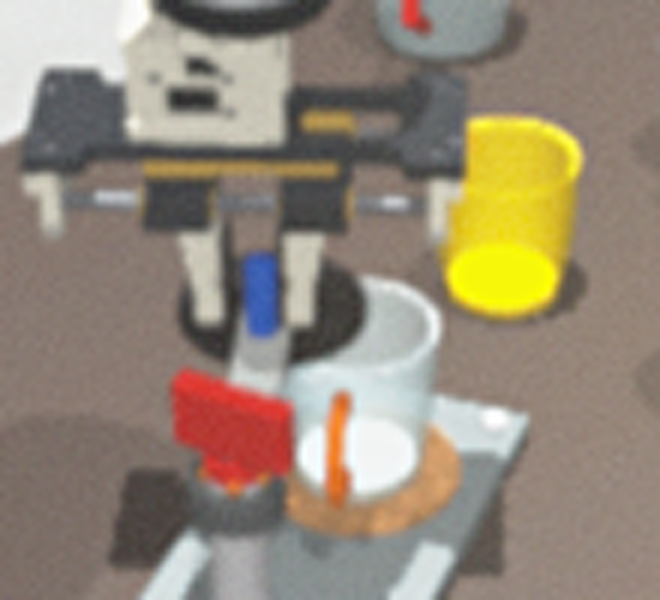

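The arm follows and the mug stands undisturbed. Continuing.

step_arm(motion=[[0.022, -0.0007, -0.0122, 0, -0.111], [0.022, -0.0027, -0.0242, 0, -0.222], [0.022, -0.0061, -0.036, 0, -0.333], [0.022, -0.0107, -0.0473, 0, -0.444], [0.022, -0.0165, -0.058, 0, -0.555]])

```text
time_s: 27.45
tcp_pos: [0.6296, 0.0677, 0.1524]
eef_rot: [180.0, 0.0, -17.0]
contact_force: [-0.2, -1.4, -0.6]
gripper_width: 0.0219
```

step_arm(motion=[[0.022, -0.0007, -0.0122, 0, -0.111], [0.022, -0.0027, -0.0242, 0, -0.222], [0.022, -0.0061, -0.036, 0, -0.333], [0.022, -0.0107, -0.0473, 0, -0.444], [0.022, -0.0165, -0.058, 0, -0.555]])

```text
time_s: 28.08
tcp_pos: [0.6311, 0.1282, 0.1524]
eef_rot: [180.0, -0.0, 14.8]
contact_force: [1.0, -1.6, -0.6]
gripper_width: 0.0218
```

```bash
python3 - <<'E'
from h import *
to([.625,.143,.15],22.5)
E
```

```text
t 28.075 tcp [0.6311 0.1282 0.1524] rot [ 1.7998e+02 -1.0000e-02  1.4760e+01] q6 75.9 F [ 1.  -1.6 -0.6] M [-0.556 -0.239  0.042] w 0.0218
shift [-0.0021 -0.0159  0.0024] roll -0.1351
```

step_arm(motion=[[0.022, -0.0003, -0.0075, 0, -0.07], [0.022, -0.001, -0.0148, 0, -0.135], [0.022, -0.001, -0.0148, 0, -0.135]])

```text
time_s: 28.45
tcp_pos: [0.626, 0.1425, 0.1525]
eef_rot: [-180.0, 0.0, 22.3]
contact_force: [-0.1, -0.5, 0.7]
gripper_width: 0.0218
```

```bash
python3 - <<'E'
from h import *
to([.625,.143,.15],22.5)
E
```

```text
t 28.45 tcp [0.626  0.1425 0.1525] rot [-1.800e+02  1.000e-02  2.232e+01] q6 82.1 F [-0.1 -0.5  0.7] M [-0.109  0.148  0.006] w 0.0218
shift [-0.0008 -0.0009  0.0025] roll -0.0031
```

step_arm(motion=[[0.022, 0, -0.002, 0, -0.01], [0.022, 0, -0.003, 0, -0.02], [0.022, 0, -0.003, 0, -0.02]])

```text
time_s: 28.82
tcp_pos: [0.625, 0.1448, 0.1525]
eef_rot: [180.0, 0.0, 23.5]
contact_force: [-1.2, -0.5, -1.0]
gripper_width: 0.022
```

```bash
python3 - <<'E'
from h import *
to([.625,.143,.15],22.5)
E
```

```text
t 28.825 tcp [0.625  0.1448 0.1525] rot [1.800e+02 2.000e-02 2.348e+01] q6 83.0 F [-1.2 -0.5 -1. ] M [-0.389  0.098  0.017] w 0.022
shift [-0.0007  0.0016  0.0025] roll 0.017
```

step_arm(motion=[[0.022, 0, -0.002, 0, 0], [0.022, 0, -0.002, 0, 0]])

```text
time_s: 29.08
tcp_pos: [0.6244, 0.1466, 0.1525]
eef_rot: [180.0, 0.0, 23.5]
contact_force: [2.5, -2.1, -1.3]
gripper_width: 0.0219
```

step_arm(motion=[[0.022, 0, -0.002, 0, 0], [0.022, 0, -0.002, 0, 0]])

```text
time_s: 29.32
tcp_pos: [0.6242, 0.147, 0.1525]
eef_rot: [179.9, 0.0, 23.5]
contact_force: [7.3, -10.2, -3.4]
gripper_width: 0.0225
```

step_arm(motion=[[0.022, 0, -0.001, 0, 0], [0.022, 0, -0.001, 0, 0]])

```text
time_s: 29.58
tcp_pos: [0.6239, 0.1477, 0.1525]
eef_rot: [179.9, 0.0, 23.5]
contact_force: [7.4, -10.8, -3.8]
gripper_width: 0.0244
```

step_arm(motion=[[0.06, 0, 0, 0, 0], [0.06, 0, 0, 0, 0], [0.06, 0, 0, 0, 0], [0.06, 0, 0, 0, 0]])

```text
time_s: 30.08
tcp_pos: [0.623, 0.1499, 0.1526]
eef_rot: [-180.0, -0.0, 23.5]
contact_force: [0.6, -0.1, -0.6]
gripper_width: 0.0572
```

step_arm(motion=[[0.06, 0, 0, -0.04, 0], [0.06, 0, 0, -0.08, 0], [0.06, 0, 0, -0.12, 0], [0.06, 0, 0, -0.14, 0], [0.06, 0, 0, -0.14, 0]])

```text
time_s: 30.7
tcp_pos: [0.6237, 0.15, 0.2947]
eef_rot: [-180.0, -0.2, 23.5]
contact_force: [-0.2, 0.5, -0.8]
gripper_width: 0.0602
```

step_arm(motion=[[0.06, 0, -0.05, 0, 0], [0.06, 0, -0.1, 0, 0], [0.06, 0, -0.15, 0, 0], [0.06, 0, -0.2, 0, 0], [0.06, 0, -0.2, 0, 0]])

```text
time_s: 31.32
tcp_pos: [0.5415, 0.3358, 0.2909]
eef_rot: [180.0, 0.1, 23.7]
contact_force: [0.8, -1.4, -0.3]
gripper_width: 0.0601
```

```bash
python3 - <<'E'
from h import *
np.set_printoptions(precision=4,suppress=True)
to([.625,.143,.15],22.5)
for n in ("side","top"):
    c=capture(n); save(n+"8",c,s=1.5)
    for l in ("swing_post","knob_grip","mug","cup_red","cup_green","glue"):
        for d in spotter.tip_of(n,l)[:2]:
            p=np.array(d["location"]); e=""
            if l=="swing_post": v=p[:2]-[.5232,.101]; e=(np.degrees(np.arctan2(v[1],v[0])),np.hypot(*v))
            print(n,l,round(d["p"],2),p,px(c,p),e)
E
```

```text
t 31.325 tcp [0.5415 0.3358 0.2909] rot [179.99   0.11  23.72] q6 64.4 F [ 0.8 -1.4 -0.3] M [-0.177  0.087  0.022] w 0.0601
shift [-0.0008  0.21    0.1409] roll 0.0213
side swing_post 0.84 [0.6245 0.1436 0.1496] [189.6 193.6] (np.float64(22.808363612571267), np.float64(0.10989290240957335))
side knob_grip 0.7 [0.5235 0.1008 0.1625] [228.  198.2] 
side mug 0.98 [ 0.4956 -0.2401  0.0001] [312.3 194.6] 
side mug 0.73 [ 0.6466 -0.2255 -0.0002] [273.4 178.2] 
side cup_red 0.84 [ 0.5458  0.4109 -0.0002] [130.9 306.8] 
side cup_green 0.95 [ 0.6447 -0.4228 -0.0044] [309.3 156.4] 
side glue 0.62 [ 0.4848 -0.422  -0.0015] [346.8 172.7] 
top swing_post 0.61 [0.6252 0.1441 0.1512] [204.6 179.9] (np.float64(22.906440962219307), np.float64(0.1107321543184273))
top knob_grip 0.41 [0.5226 0.1034 0.161 ] [216.3 210. ] 
top mug 0.89 [ 0.5808 -0.0347  0.0209] [258.1 199.2] 
top mug 0.82 [ 0.6563 -0.2256 -0.0011] [309.9 179.7] 
top cup_red 0.63 [ 0.5466  0.4107 -0.0012] [135.3 209.8] 
top cup_green 0.79 [ 0.6499 -0.4216 -0.0014] [363.2 181.3] 
top glue 0.66 [ 0.4852 -0.4198  0.0024] [364.9 225.9]
```

View pics/side8.png

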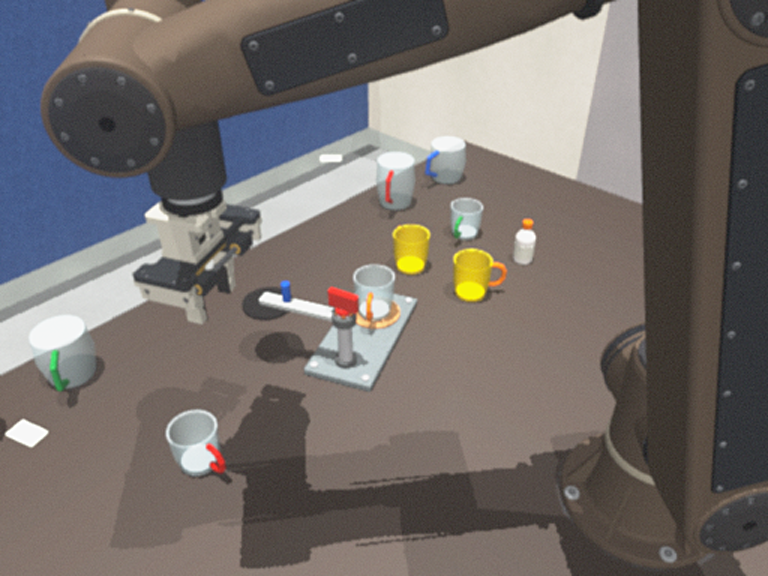

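View pics/top8.png

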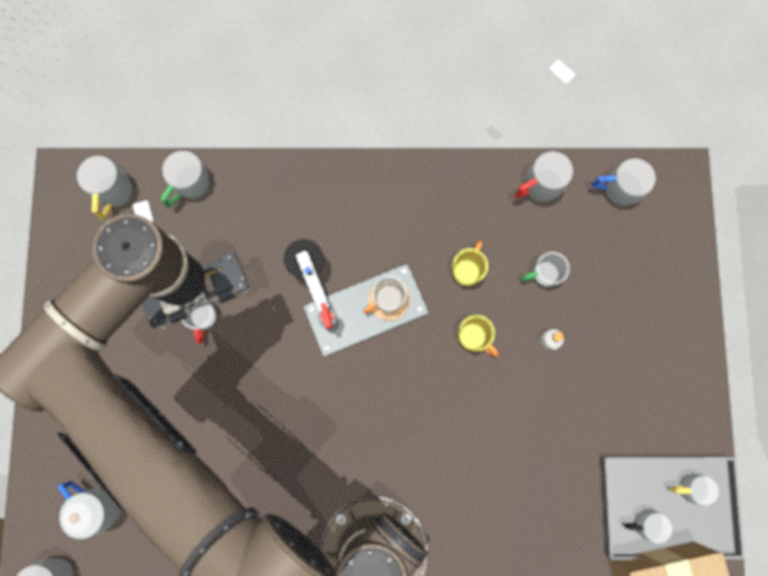

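Both pictures show the arm swung clear, with the blue post at top (205,180). The post has turned from −67.5° to 22.9°, a quarter turn, and the 13 N reaction showed it was at the stop. The mug stands on its cork disc at top (258,199), the bystanders are where they were, and the gripper is clear of everything.

```bash
python3 -c "
from h import *
to([.625,.143,.15],22.5)
print(workorder.close_job())"
```

```text
t 32.025 tcp [0.5435 0.3328 0.2926] rot [-1.800e+02 -1.000e-02  2.349e+01] q6 64.5 F [-0.  -0.1 -0.3] M [-0.164  0.096  0.021] w 0.0602
shift [-0.0009  0.2066  0.1426] roll 0.0172
the job is handed in; nothing more can be done
None
```

The job was handed in at about 32 s of the 72 s allowed. The knob is free and unscrewed, and the swing arm is a quarter turn away from the mug, at its stop.

- **Freeing the knob:** I rocked it through four strokes, two each way. It broke loose on the third anticlockwise stroke. The highest torque I read was 0.48 N m, below the 0.7 N m at which the screw shears.
- **Unscrewing:** I turned it anticlockwise to about 3.0 rad, and the knob's angle in the pictures agreed.
- **Swinging the arm:** I swung it by the blue post along its arc until it pushed back with about 13 N. The last pictures put the post at about 22.9°, from about −67.5° at the start, so roughly 90°.
- **Other things on the table:** The mug still stands on its cork disc. The red cup, green cup and glue bottle measured within about 6 mm of where they started, close to the networks' own error. The gripper was clear of everything, with about zero force.

Some checks were weak or disagreed:
- **Torque readings:** They were noisy, by a few hundredths of a N m. The first anticlockwise stroke ended at only about 0.27–0.30 N m, so I can't be sure it reached its stop. The later strokes ended at 0.33 to 0.48 N m.
- **Mug detection:** The network also labelled the yellow look-alikes as the mug. I told them apart by position and left them alone.

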